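Fit the guide roller and hold the belt tensioner open

ROBOT

A 6-joint arm with a two-finger parallel gripper is mounted at the origin on a cart in front of the work surface, level with it; the furniture and walls round the work are solid. World frame = base frame: x ahead of the robot, y to its left, z up, the work surface at z = 0. Lengths are in m, angles in rad, forces in N, time in s.
With the tool pointing down it reaches from about 0.275 to 0.825 m from the base axis. Payload 5.2 kg.
Tool frame: the origin (TCP) lies midway between the tips of the shut fingers; the grasp point (between the pads) lies bot.grip_point_offset behind it (bot.grip_point_offset is the distance from the TCP to the grasp point, in m); z points along the fingers, y is the line along which they close (so a half turn about z gives the same grasp; the last joint's range is limited). The gripper opens to 93 mm and grips with 3 to 60 N. Pads are 15 mm wide; open, the fingers measure 128 mm over their backs; the gripper's body (75 mm by 188 mm) begins 65 mm behind the grasp point.
Start: joints at [1.065, 0.259, 1.535, -0, 1.348, -0.203], TCP at [0.164, 0.525, 0.219] pointing down, gripper open.
Joint ranges: [-3.14, 3.14], [-0.91, 2.08], [0.19, 2.58], [-1.22, 4.36], [0.22, 2.71], [-3.12, 3.12]. Speed limits (rad/s): [2.57, 2.57, 3.14, 3.14, 3.14, 3.14].

INTERFACE

Orientations are given as a unit quaternion [x, y, z, w].
In Python, from rig import bot, viewer, workorder gives the robot as it stands.
- The arm moves only by the tool carry_out, never from a script. Its arguments are lists of equal length, an entry for each row: "dp": the shift along the world's x, y, z in units of 60 mm (1.0 is 60 mm), a list of three; "twist": the turn, a rotation vector about the world's x, y, z in units of 6 degrees (1.0 is 6 degrees), a list of three; "fingers": the opening, from 0 (shut) to 1 (fully open). In form: {"dp": [[tx, ty, tz], ...], "twist": [[wx, wy, wz], ...], "fingers": [fingers, ...]}. A call has exactly 5 rows; each row shifts and turns the commanded pose from where the row before left it; what a row does not reach is not made up. A row lasts 1/8 s, in which the tool goes at most 62.5 mm and 10.7 degrees, less where a joint would pass 70% of its speed; a pose out of reach is approached as far as the arm can. A call is refused whole if a number of a shift passes 1 or a number of a turn 1, either way. A call with a gripper value outside its range is refused whole. The fingers move at their own pace and stop on an object; "force" is the grip in N (left out, the last holds). Time passes only in rows, so rows that do not move let the fingers close, or fill a call up. It gives the time, the measured TCP pose, the force, the opening and the grip force at its end, in the units of the state.
- bot.state(): the state, without advancing time (a new reading comes with each control period).
- viewer.get_image(name): name is "side" or "top" or "wrist"; returns a dict with "pixels" (480x640x3 uint8, red, green, blue), "z_map" (480x640 float32, m along the optical axis (not along the pixel's ray), 0 where there is no reading), "vertical_fov" (degrees; the focal length in pixels is half the picture's height over the tangent of half this angle, whatever the lens; pixels are square), "cx", "cy" (the principal point, pixels), "R" (3x3) and "t" (3): a world point X has camera coordinates R X + t; the wrist camera has in their place "tool_from_camera" (4x4, takes a point from camera to tool coordinates, whose origin is the TCP and whose axes are the flange's). Camera axes: x right, y down, z forward; pixel columns grow to the right and rows downward; lengths in m; the calibration is good to about 2 mm. The wrist camera is an equidistant fisheye: a pixel r from the principal point sees the ray r / f radians off the axis. A picture is of the moment at which its call begins: read the wrist's pose just before it.
- workorder.close_job(): hands the job in; it is judged then, once.
Trained networks look in a picture, given as the dict that the camera call returned (one of the last four; its "shot" number tells which), for a name from the list of things; names that differ only in an ending like _2 or _b are one class to them, and where a whole thing is asked for, a point or a joint stands for the part that bears it (a point fixed in the world has none). Each returns a list of dicts, best first, with "p" (0 to 1); they miss things now and then, are a little off and sometimes report something else, mostly with a low value. They report only what shows in the picture. A call takes as long as a camera call. They do not tell look-alikes from the thing itself.
- viewer.search_frame(name, picture): "box" ([left, top, right, bottom] as shares, 0 to 1, of the picture: columns of its width, rows of its height, round what is visible of it).
- viewer.outline_of(name, picture): "region" (480x640 bool, what is visible of it) and "box" ([left, top, right, bottom] as shares, 0 to 1, of the picture: columns of its width, rows of its height, round what is visible of it).
- viewer.tip_of(name, picture): "position" ([column, row] as shares, 0 to 1, of the picture: columns of its width, rows of its height: a listed point, or the origin of a listed thing).
The state is a dict: "time_s": time; "qpos": joint angles; "qvel": joint speeds; "joint_torque": joint torques, N m; "position": TCP position; "ee_rot": TCP orientation; "contact_force": force on the tool from outside, world axes, zero at the start; "torque": the same for the moment, N m; "finger_gap": finger opening in m; "grip_force": force on a finger pad.
Only numpy, scipy, OpenCV 4.12 (cv2) and the standard library are available. Lean on these libraries where they do the work, as an engineer would, in place of code of your own. Each camera call takes 0.05 s, during which the arm holds its last target. There are 200 camera calls.

TASK

Get the belt drive ready for its belt: slide the orange guide roller, flange down as it stands, over the bare upright steel shaft of the grey drive plate until it sits fully home, and let go of it. Then take the blue spring-loaded tensioner arm (the red post is its handle), swing it against its spring, away from the roller, all the way to its stop, and finish while still holding it there. Leave the jar and the putty block where they stand.

Things in the scene. Friction and masses are not known exactly. Their poses are not given: they have to be found in the camera images.
- roller: loose orange plastic flanged roller (ring), about 50 g (varies), standing on the bench flange down. Body 32 mm outside diameter, 30 mm total height; flange 42 mm diameter in the lowest 4 mm; straight through bore 15 mm diameter. Origin: on its axis at the underside; z up along the bore.
- drive_plate: grey plate 190x190x12 mm screwed to the bench (place varies, yaw up to 0.4 rad). Origin: centre of underside; z up. In its frame: roller shaft at (-30, 65) mm, arm pivot (55, 0), fixed black toothed pulley (68, 66), 36 mm diameter, top 37 mm high. Two rubber stop pins, tops 32 mm high, stand beside the arm 60 mm from the pivot, one at each end of its swing.
- shaft_seat (a point): centre of the upper face of the dark shoulder (24 mm diameter) at the foot of the bare steel shaft, 16 mm above the bench; the roller's underside rests here when fully home.
- shaft_tip (a point): top of the same shaft, 66 mm above the bench. Shaft 12 mm diameter, its top 7 mm tapering to 6 mm diameter.
- pivot_axis (a point): point on the vertical pivot axis of the tensioner arm, at the height of the arm's upper face, 30 mm above the bench.
- tensioner_arm: the blue sprung arm with its red post: bar 18 mm wide, 22 to 30 mm above the bench. Origin: on the pivot axis, 12 mm above the bench; x points along the arm to the post, z up.
- red_post (a point): centre of the foot of the upright red round post near the free end of the blue arm, 14 mm diameter (15 mm in its top 5 mm), 45 mm tall: from the arm's upper face (30 mm above the bench) to 75 mm above the bench. This point is 95 mm from the pivot axis.
- tension_swing (a joint): angle of the blue sprung arm (18 mm wide, 22 to 30 mm above the bench), rad: 0 = at rest, pressed there by the spring, pointing along 190 degrees in the plate frame (to its -x); grows counterclockwise seen from above, away from the roller shaft; hard stop at 1.05. The spring pushes back at the post with 1.8 N at rest, 5.6 N at the stop; let go, it swings back.
- flux_jar: small round jar with teal lid, 40 mm diameter, 41 mm high, loose bystander. Origin: centre of the underside.
- putty_block: grey lump of cleaning putty, 35x38x28 mm, loose bystander. Origin: centre of the underside.
Not all that is in view belongs to the job. Of the things that look like the roller, the largest one is meant.

How it is judged:
On the way, in this order (a step that is already met when the one before it is completed fails the run):
1. the roller sits fully home on the shaft, flange down, and is let go (horizontal distance between roller and shaft_seat below 0.004 m and z of roller in the frame of shaft_seat between -0.004 and 0.004 m and angle between roller's own z axis and vertical below 0.12 rad and contact force between the fingers and roller below 0.1 N), for 0.2 s.
2. the tensioner arm is held at its stop by the fingers (value of joint tension_swing above 0.98 rad and contact force between the fingers and tensioner_arm above 1 N), for 0.2 s.
At the end, for the whole second after the job is handed in: The roller is on the shaft, upright (within 0.12 rad), flange down, its underside within 4 mm of the shoulder and its axis within 4 mm of the shaft's, not touched by the fingers; the arm stands above 0.98 rad (stop at 1.05) and the fingers press on or grip the arm or its post with more than 1 N (all of step 1 and all of step 2); the arm keeps its last pose, push and grip.
It fails at once if the jar or the putty block is moved more than 20 mm (distance of any of flux_jar, putty_block from where it was at the start of the episode above 0.02 m).
It also fails if it takes over 56 s, if anything falls off the work surface, if the arm or the gripper's body presses on something with over 40 N, if the wrist force passes 120 N, or if a joint passes its speed limit or range.

## Working session

There is one attempt and no reset: what is moved stays moved. The work goes in short steps, Python scripts to look and compute and a tool call to move; the robot and the scene stay as the last step left them, time stands still between calls to the robot, and variables do not carry over. Pictures are saved under pics/ and viewed, at most 10 in all, crops included, and the job is handed in when it is done.

Besides the shell and the picture viewer there is one more tool, called after "Call:" by a JSON object that holds its "fn" and its "kwargs". carry_out: Moves the arm, as the interface text tells. Its arguments: {"type":"object","properties":{"dp":{"type":"array"},"twist":{"type":"array"},"fingers":{"type":"array"},"force":{"type":"number"}},"required":["dp","twist","fingers"]}

```bash
mkdir -p pics; cat > h.py <<'E'
import numpy as np, cv2
from rig import bot, viewer, workorder
def pt(im,u,v,z=None):
    """pixel -> world; with z: intersect with height plane, else use depth"""
    f=240/np.tan(np.radians(im["vertical_fov"])/2)
    R=np.array(im["R"]);t=np.array(im["t"])
    d=np.array([(u-im["cx"])/f,(v-im["cy"])/f,1.])
    c=-R.T@t; w=R.T@d
    s=im["z_map"][int(v),int(u)] if z is None else (z-c[2])/w[2]
    return c+s*w
def save(im,n): cv2.imwrite(f"pics/{n}.png",im["pixels"][:,:,::-1])
E
python3 - <<'E'
from h import *
s=bot.state(); print(s["position"],s["ee_rot"],s["finger_gap"],bot.grip_point_offset)
for n in("top","side"):
    im=viewer.get_image(n); save(im,n+"0"); print(n,im["R"],im["t"],im["vertical_fov"])
    for k in("roller","shaft_tip","shaft_seat","pivot_axis","red_post","drive_plate","flux_jar","putty_block"):
        for r in viewer.tip_of(k,im)[:3]:
            u,v=r["position"][0]*640,r["position"][1]*480
            z={"shaft_tip":.066,"shaft_seat":.016,"pivot_axis":.03,"red_post":.03}.get(k,0)
            print(k,round(r["p"],2),round(u),round(v),pt(im,u,v,z).round(4))
E
```

```text
[0.16370418 0.52450471 0.21780408] [ 1.50821797e-01  9.88560535e-01 -8.69012685e-04 -3.14489068e-04] 0.0931612321527362 0.0188
top [[-0.02166003 -0.99972407  0.00908965]
 [-0.99118345  0.02028451 -0.13093473]
 [ 0.13071422 -0.01184556 -0.99134932]] [0.06912852 0.52780094 0.85136886] 55.192260933711204
roller 0.68 206 292 [0.4244 0.2761 0.    ]
roller 0.54 245 286 [0.4345 0.1993 0.    ]
roller 0.47 291 299 [0.4072 0.1095 0.    ]
shaft_tip 0.8 376 239 [ 0.5162 -0.0533  0.066 ]
shaft_tip 0.75 400 234 [ 0.5246 -0.0982  0.066 ]
shaft_seat 0.67 371 244 [ 0.5124 -0.0495  0.016 ]
pivot_axis 0.66 412 205 [ 0.5845 -0.1311  0.03  ]
red_post 0.8 413 254 [ 0.4884 -0.1291  0.03  ]
drive_plate 0.62 401 234 [ 0.5327 -0.1143  0.    ]
flux_jar 0.95 226 242 [0.5237 0.2375 0.    ]
putty_block 0.58 248 285 [0.4364 0.194  0.    ]
putty_block 0.57 226 202 [0.6052 0.2384 0.    ]
side [[-0.89238663 -0.45097922 -0.01624336]
 [-0.29408163  0.6084695  -0.73707589]
 [ 0.3422895  -0.65297979 -0.67561475]] [0.51094532 0.14282411 0.76441059] 50.06362057898711
roller 0.89 321 369 [0.4244 0.2837 0.    ]
roller 0.84 339 324 [0.4342 0.2002 0.    ]
roller 0.65 379 292 [0.4039 0.1147 0.    ]
shaft_tip 0.57 353 184 [ 0.5242 -0.0484  0.066 ]
shaft_seat 0.91 360 206 [ 0.5106 -0.0531  0.016 ]
pivot_axis 0.58 336 169 [ 0.5935 -0.1237  0.03  ]
red_post 0.59 383 184 [ 0.4911 -0.1185  0.03  ]
drive_plate 0.88 360 193 [ 0.5328 -0.1075  0.    ]
flux_jar 0.88 275 322 [0.5236 0.2412 0.    ]
putty_block 0.97 235 302 [0.6008 0.2354 0.    ]
```

```bash
python3 - <<'E'
import cv2,numpy as np
a=cv2.imread("pics/top0.png");b=cv2.imread("pics/side0.png")
a=cv2.resize(a[170:350,180:480],(800,480));cv2.imwrite("pics/a.png",a)
b=cv2.resize(b[130:410,190:490],(600,560));cv2.imwrite("pics/b.png",b)
E
```

```text
(no output)
```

View pics/a.png

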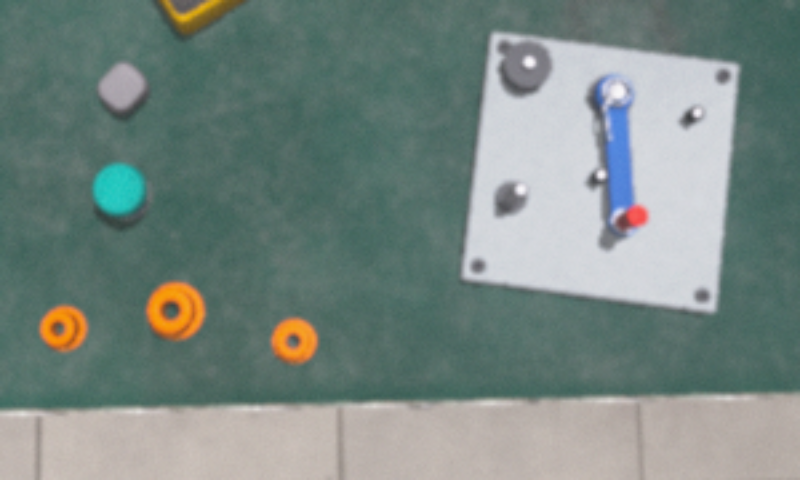

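View pics/b.png

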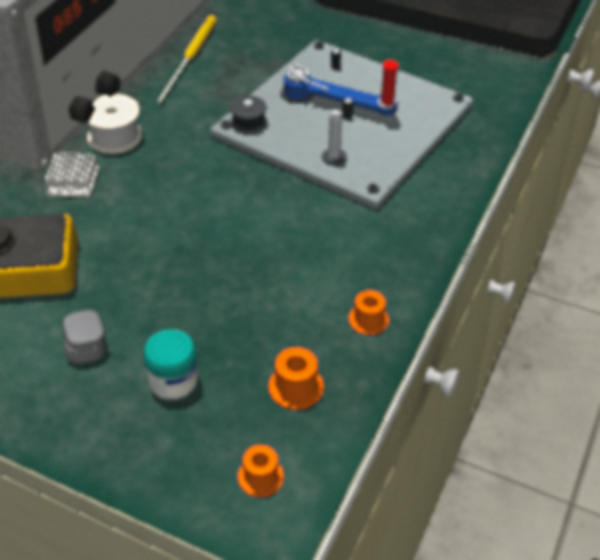

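The middle orange ring, at about (175, 310) in the top crop, is the largest, so it is the roller at about (0.434, 0.200). The bare shaft is at crop (520, 190). The arm's red post is at (637, 216), and its far stop pin is to the right at (697, 114).

Call:
{"fn": "carry_out", "kwargs": {"dp": [[0.45,-0.54,-0.08],[0.45,-0.54,-0.08],[0.45,-0.54,-0.08],[0.45,-0.54,-0.08],[0.45,-0.54,-0.08]], "twist": [[0,0,0],[0,0,0],[0,0,0],[0,0,0],[0,0,0]], "fingers": [0.65,0.65,0.65,0.65,0.65]}}

```text
time_s: 1.52
position: [0.2998, 0.362, 0.1947]
ee_rot: [0.151, 0.989, 0.0, 0.0]
contact_force: [-0.0, 0.1, 0.3]
finger_gap: 0.0607
grip_force: 0.0
```

Call:
{"fn": "carry_out", "kwargs": {"dp": [[0.45,-0.54,-0.08],[0.45,-0.54,-0.08],[0.45,-0.54,-0.08],[0.45,-0.54,-0.08],[0,0,0]], "twist": [[0,0,0],[0,0,0],[0,0,0],[0,0,0],[0,0,0]], "fingers": [0.65,0.65,0.65,0.65,0.65]}}

```text
time_s: 2.15
position: [0.4085, 0.2315, 0.1752]
ee_rot: [0.153, 0.988, -0.0, 0.0]
contact_force: [-0.9, 0.7, -0.3]
finger_gap: 0.0605
grip_force: 0.0
```

```bash
cat >> h.py <<'E'
from scipy.spatial.transform import Rotation as Ro
def wpt(im,st,u,v,z):
    f=240/np.tan(np.radians(im["vertical_fov"])/2)
    a=np.array([u-im["cx"],v-im["cy"]]);r=np.hypot(*a);th=r/f
    d=np.r_[a/r*np.sin(th),np.cos(th)]
    T=np.array(im["tool_from_camera"]);Rw=Ro.from_quat(st["ee_rot"]).as_matrix()
    c=Rw@T[:3,3]+st["position"]; w=Rw@T[:3,:3]@d
    return c+(z-c[2])/w[2]*w
E
python3 - <<'E'
from h import *
s=bot.state(); print(s["position"],s["ee_rot"],s["finger_gap"],s["time_s"])
im=viewer.get_image("wrist"); save(im,"w1"); print(im["tool_from_camera"],im["vertical_fov"])
for r in viewer.tip_of("roller",im)[:3]:
    u,v=r["position"][0]*640,r["position"][1]*480
    print("roller",r["p"],round(u),round(v),wpt(im,s,u,v,0))
E
```

```text
[0.40851578 0.2315071  0.17518554] [ 1.52819261e-01  9.88254123e-01 -2.43070577e-04  5.65590936e-05] 0.06046297616963627 2.15
[[-3.37542176e-06 -9.61142863e-01 -2.76051437e-01  7.71655527e-02]
 [ 9.99999996e-01  2.10861455e-05 -8.56442561e-05  2.57010615e-04]
 [ 8.81372263e-05 -2.76051436e-01  9.61142860e-01 -1.66360377e-01]
 [ 0.00000000e+00  0.00000000e+00  0.00000000e+00  1.00000000e+00]] 65.70646984690485
roller 0.95 203 256 [0.4121318 0.1079129 0.       ]
roller 0.78 376 215 [0.42426187 0.28359438 0.        ]
roller 0.75 295 249 [0.4332861  0.19958579 0.        ]
```

View pics/w1.png

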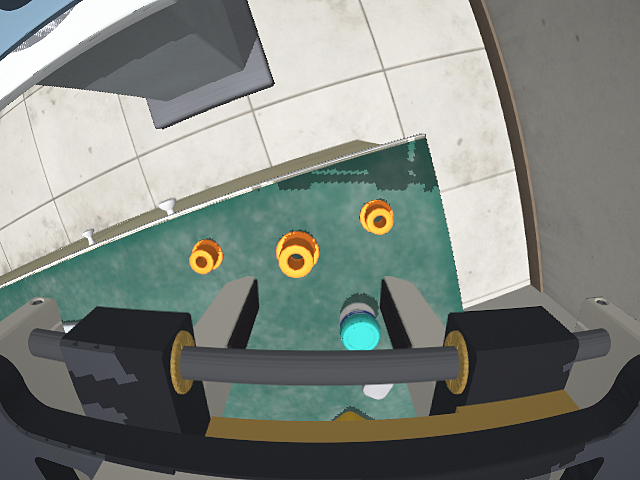

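The wrist view shows the large roller at (297, 250) between two smaller rings. The wrist, top and side measurements agree on (0.434, 0.200).

Call:
{"fn": "carry_out", "kwargs": {"dp": [[0.22,-0.26,-0.3],[0.21,-0.26,-0.5],[0,0,-0.6],[0,0,-0.4],[0,0,0]], "twist": [[0,0,0],[0,0,0],[0,0,0],[0,0,0],[0,0,0]], "fingers": [0.65,0.65,0.65,0.65,0.65]}}

```text
time_s: 2.88
position: [0.4306, 0.203, 0.0662]
ee_rot: [0.15, 0.989, -0.001, -0.002]
contact_force: [0.2, -0.4, 1.0]
finger_gap: 0.0603
grip_force: 0.0
```

```bash
python3 - <<'E'
from h import *
s=bot.state(); print(s["position"],s["ee_rot"],s["time_s"])
im=viewer.get_image("wrist")
for r in viewer.tip_of("roller",im)[:3]:
    u,v=r["position"][0]*640,r["position"][1]*480
    print("roller",r["p"],round(u),round(v),wpt(im,s,u,v,0))
best=max(viewer.outline_of("roller",im)[:3],key=lambda r:r["region"].sum())["region"]
print(best.sum())
ii=viewer.get_image("top")
for r in viewer.outline_of("roller",ii)[:3]:
    v,u=np.nonzero(r["region"]); print(r["region"].sum(),pt(ii,u.mean(),v.mean(),.015))
E
```

```text
[0.43057336 0.20295338 0.06616794] [ 1.50049571e-01  9.88676286e-01 -5.88669474e-04 -1.99533863e-03] 2.875
roller 0.82 319 258 [0.43414977 0.20165192 0.        ]
roller 0.78 432 211 [0.42578602 0.28273333 0.        ]
3355
156 [0.40950272 0.10783043 0.015     ]
```

Call:
{"fn": "carry_out", "kwargs": {"dp": [[0.06,-0.04,-0.35],[0,0,-0.4],[0,0,-0.23],[0,0,0],[0,0,0]], "twist": [[0,0,0],[0,0,0],[0,0,0],[0,0,0],[0,0,0]], "fingers": [0.65,0.65,0.65,0.65,0.65]}}

```text
time_s: 3.75
position: [0.437, 0.2, 0.0094]
ee_rot: [0.151, 0.989, 0.0, 0.001]
contact_force: [-0.1, 0.2, -0.1]
finger_gap: 0.0603
grip_force: 0.0
```

Call:
{"fn": "carry_out", "kwargs": {"dp": [[0,0,0],[0,0,0],[0,0,0],[0,0,0],[0,0,0]], "twist": [[0,0,0],[0,0,0],[0,0,0],[0,0,0],[0,0,0]], "fingers": [0.25,0.25,0.25,0.25,0.25], "force": 12}}

```text
time_s: 4.38
position: [0.4365, 0.1998, 0.0089]
ee_rot: [0.151, 0.989, 0.0, 0.0]
contact_force: [-0.7, 0.1, 2.6]
finger_gap: 0.031
grip_force: 12.0
```

Call:
{"fn": "carry_out", "kwargs": {"dp": [[0,0,0.5],[0,0,0.8],[0.1,-0.2,0.9],[0.3,-0.6,0],[0.3,-0.7,0]], "twist": [[0,0,0],[0,0,0],[0,0,0],[0,0,0],[0,0,0]], "fingers": [0.25,0.25,0.25,0.25,0.25]}}

```text
time_s: 5.0
position: [0.4791, 0.1093, 0.1416]
ee_rot: [0.15, 0.989, 0.0, 0.001]
contact_force: [0.8, 0.0, -1.8]
finger_gap: 0.0318
grip_force: 12.0
```

Call:
{"fn": "carry_out", "kwargs": {"dp": [[0.2,-0.7,0],[0.1,-0.6,0],[0.06,-0.2,0],[0,0,0],[0,0,0]], "twist": [[0,0,0],[0,0,0],[0,0,0],[0,0,0],[0,0,0]], "fingers": [0.25,0.25,0.25,0.25,0.25]}}

```text
time_s: 5.62
position: [0.4995, 0.0209, 0.1405]
ee_rot: [0.15, 0.989, 0.0, -0.0]
contact_force: [-0.3, -0.5, -0.8]
finger_gap: 0.0317
grip_force: 12.0
```

```bash
cat > look.py <<'E'
from h import *
import sys
s=bot.state(); print(s["position"],s["ee_rot"],s["finger_gap"],s["time_s"])
Z={"shaft_tip":.066,"shaft_seat":.016,"pivot_axis":.03,"red_post":.03,"roller":s["position"][2]-.0089}
for n in sys.argv[2].split(","):
    im=viewer.get_image(n); save(im,n+sys.argv[1])
    for k in sys.argv[3].split(","):
        for r in viewer.tip_of(k,im)[:2]:
            u,v=r["position"][0]*640,r["position"][1]*480
            z=Z.get(k,0)
            print(n,k,round(r["p"],2),round(u,1),round(v,1),(wpt(im,s,u,v,z) if n=="wrist" else pt(im,u,v,z)).round(4))
E
python3 look.py 2 wrist,top,side roller,shaft_tip,shaft_seat,pivot_axis,red_post,drive_plate
```

```text
[0.49952796 0.02088662 0.14046917] [ 1.50471164e-01  9.88614297e-01  2.48998142e-04 -3.72152315e-04] 0.031715389490154455 5.625
wrist roller 0.78 318.2 285.9 [0.499  0.0209 0.1316]
wrist roller 0.62 393.2 91.6 [0.4168 0.0834 0.1316]
wrist shaft_tip 0.68 231.7 294.3 [ 0.5147 -0.0499  0.066 ]
wrist shaft_seat 0.95 248.2 270.5 [ 0.5163 -0.047   0.016 ]
wrist pivot_axis 0.47 191.1 298.5 [ 0.5219 -0.1007  0.03  ]
wrist red_post 0.9 151.1 276.7 [ 0.493  -0.1289  0.03  ]
wrist drive_plate 0.67 194.9 301.1 [ 0.5358 -0.1138  0.    ]
top roller 0.47 368.0 245.0 [ 0.4975 -0.0297  0.1316]
top shaft_tip 0.56 375.7 240.3 [ 0.513  -0.0526  0.066 ]
top shaft_seat 0.63 370.6 246.3 [ 0.5073 -0.0494  0.016 ]
side roller 0.85 320.4 368.1 [0.3857 0.358  0.1316]
side roller 0.84 376.4 291.0 [0.3723 0.225  0.1316]
side shaft_tip 0.87 356.4 186.8 [ 0.5152 -0.044   0.066 ]
side shaft_seat 0.9 357.9 207.3 [ 0.5122 -0.0484  0.016 ]
side pivot_axis 0.69 340.6 168.9 [ 0.5851 -0.1281  0.03  ]
side red_post 0.86 384.2 183.9 [ 0.4886 -0.1194  0.03  ]
side drive_plate 0.98 360.8 194.6 [ 0.53   -0.1049  0.    ]
```

View pics/wrist2.png

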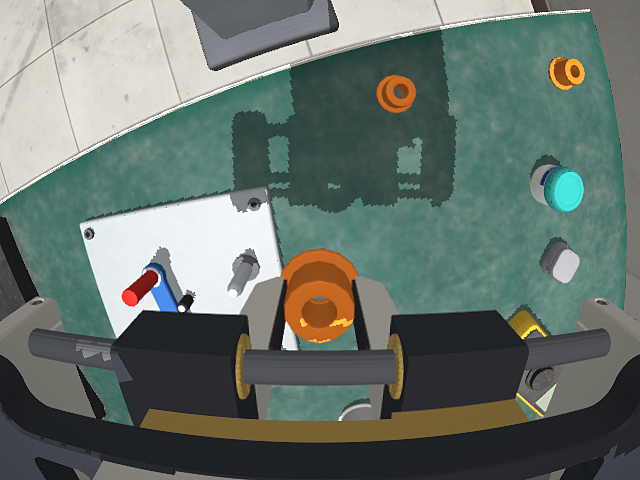

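The roller is held centred in the pads, with its bore at about (320, 311). The shaft stands to its left, with its tip at about (234, 293). I'll zoom in on the tip in all three views.

```bash
python3 - <<'E'
import cv2,numpy as np
o=[]
for n,u,v in(("wrist2",240,280),("top0",374,241),("side0",357,195)):
    a=cv2.imread(f"pics/{n}.png")[v-30:v+30,u-16:u+17]; o.append(cv2.resize(a,None,fx=8,fy=8,interpolation=0))
cv2.imwrite("pics/z.png",np.hstack(o))
E
```

```text
(no output)
```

View pics/z.png

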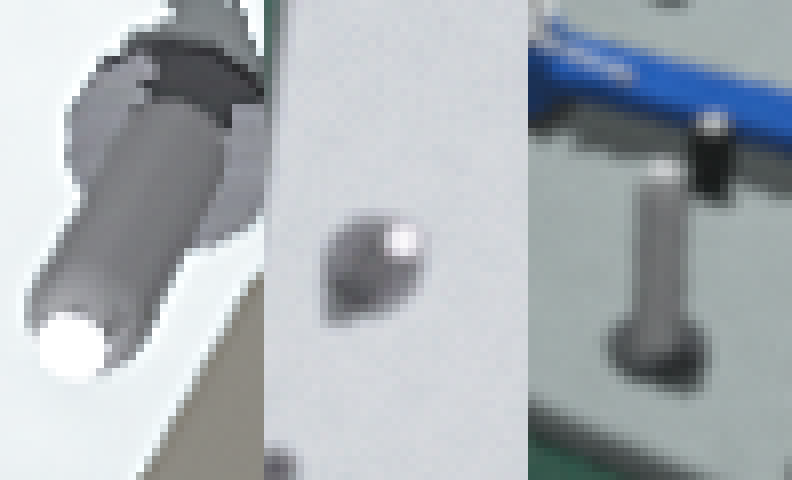

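The bright tip disc is at wrist (233.1, 293.4), top (375.2, 240.7) and side (357.7, 185.6).

```bash
python3 - <<'E'
from h import *
s=bot.state(); im=viewer.get_image("wrist")
print(wpt(im,s,232.7,293,.066), "bore",wpt(im,s,320,311.5,s["position"][2]+.0211), s["position"])
for n,u,v in(("top",375,240.4),("side",357.4,185.2)): print(pt(viewer.get_image(n),u,v,.066))
E
```

```text
[ 0.51444452 -0.0500595   0.066     ] bore [0.49894899 0.0208018  0.16174838] [0.49998505 0.01975489 0.14064838]
[ 0.51286175 -0.05133282  0.066     ]
[ 0.5155434  -0.04915785  0.066     ]
```

Call:
{"fn": "carry_out", "kwargs": {"dp": [[0.1,-0.4,0],[0.1,-0.5,0],[0.05,-0.27,-0.3],[0,0,-0.37],[0,0,0]], "twist": [[0,0,0],[0,0,0],[0,0,0],[0,0,0],[0,0,0]], "fingers": [0.25,0.25,0.25,0.25,0.25]}}

```text
time_s: 7.45
position: [0.5136, -0.0502, 0.099]
ee_rot: [0.151, 0.989, 0.0, -0.002]
contact_force: [0.8, 0.5, -0.8]
finger_gap: 0.0317
grip_force: 12.0
```

Call:
{"fn": "carry_out", "kwargs": {"dp": [[0,0,0],[0,0,0],[0,0,0],[0,0,0],[0,0,0]], "twist": [[0,0,0],[0,0,0],[0,0,0],[0,0,0],[0,0,0]], "fingers": [0.25,0.25,0.25,0.25,0.25]}}

```text
time_s: 8.07
position: [0.515, -0.0504, 0.1006]
ee_rot: [0.151, 0.989, -0.0, 0.0]
contact_force: [1.4, 0.6, -1.0]
finger_gap: 0.0314
grip_force: 12.0
```

```bash
python3 look.py 3 wrist,wrist roller,shaft_tip,shaft_seat; python3 -c "
import cv2
a=cv2.imread('pics/wrist3.png')[230:370,240:400];cv2.imwrite('pics/c3.png',cv2.resize(a,None,fx=4,fy=4,interpolation=0))"
```

```text
[ 0.51503958 -0.0503728   0.10061305] [ 1.50765392e-01  9.88569561e-01 -3.17850439e-05  1.35056284e-04] 0.03138564369386533 8.075
wrist roller 0.66 482.9 52.8 [0.4234 0.0635 0.0917]
wrist roller 0.65 315.9 285.5 [ 0.514  -0.0514  0.0917]
wrist shaft_seat 0.77 320.7 241.0 [ 0.5137 -0.0485  0.016 ]
wrist shaft_seat 0.34 619.6 154.3 [0.5171 0.2199 0.016 ]
wrist roller 0.89 317.2 282.7 [ 0.5127 -0.0503  0.0917]
wrist roller 0.75 482.0 50.1 [0.4219 0.0634 0.0917]
```

View pics/c3.png

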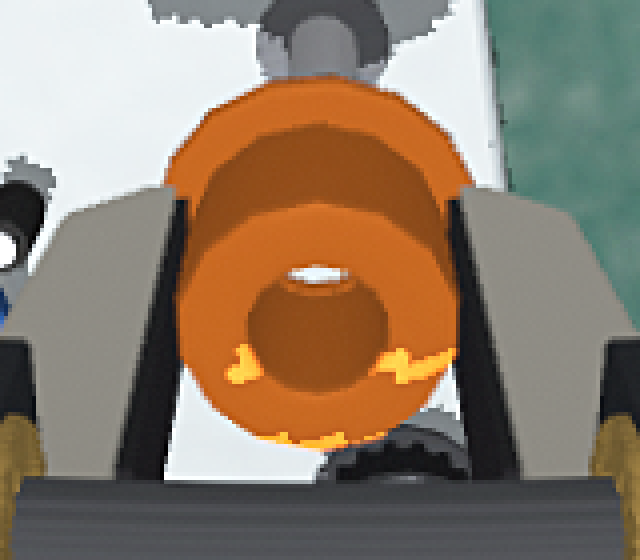

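The roller's bore axis (x about 318) and the shaft (x about 322) line up, so I'm lowering it in stages and watching the force.

Call:
{"fn": "carry_out", "kwargs": {"dp": [[0,0,-0.3],[0,0,-0.15],[0,0,-0.1],[0,0,0],[0,0,0]], "twist": [[0,0,0],[0,0,0],[0,0,0],[0,0,0],[0,0,0]], "fingers": [0.25,0.25,0.25,0.25,0.25]}}

```text
time_s: 9.1
position: [0.5153, -0.0505, 0.0678]
ee_rot: [0.151, 0.989, -0.0, 0.0]
contact_force: [0.6, 0.0, -0.6]
finger_gap: 0.0313
grip_force: 12.0
```

Call:
{"fn": "carry_out", "kwargs": {"dp": [[0,0,-0.15],[0,0,-0.15],[0,0,-0.1],[0,0,0],[0,0,0]], "twist": [[0,0,0],[0,0,0],[0,0,0],[0,0,0],[0,0,0]], "fingers": [0.25,0.25,0.25,0.25,0.25]}}

```text
time_s: 9.72
position: [0.5151, -0.0505, 0.0435]
ee_rot: [0.151, 0.989, -0.0, 0.0]
contact_force: [-0.0, 0.0, -0.7]
finger_gap: 0.0315
grip_force: 12.0
```

Call:
{"fn": "carry_out", "kwargs": {"dp": [[0,0,-0.15],[0,0,-0.1],[0,0,-0.06],[0,0,-0.01],[0,0,0]], "twist": [[0,0,0],[0,0,0],[0,0,0],[0,0,0],[0,0,0]], "fingers": [0.25,0.25,0.25,0.25,0.25]}}

```text
time_s: 10.35
position: [0.515, -0.0505, 0.0246]
ee_rot: [0.151, 0.989, -0.0, 0.0]
contact_force: [-2.0, -0.6, 4.0]
finger_gap: 0.0314
grip_force: 12.0
```

It's seated: the upward force has appeared at the expected height. Releasing and rising.

Call:
{"fn": "carry_out", "kwargs": {"dp": [[0,0,0],[0,0,0],[0,0,0],[0,0,0],[0,0,0.1]], "twist": [[0,0,0],[0,0,0],[0,0,0],[0,0,0],[0,0,0]], "fingers": [0.5,0.5,0.5,0.5,0.5]}}

```text
time_s: 10.98
position: [0.5146, -0.0503, 0.0301]
ee_rot: [0.151, 0.989, 0.0, -0.001]
contact_force: [-0.7, 0.1, 0.2]
finger_gap: 0.0463
grip_force: 0.0
```

Call:
{"fn": "carry_out", "kwargs": {"dp": [[0,0,0.3],[0,0,0.6],[0,0,0.7],[0,0,0.4],[0,0,0]], "twist": [[0,0,0],[0,0,0],[0,0,0],[0,0,0],[0,0,0]], "fingers": [0.5,0.5,0.5,0.5,0.5]}}

```text
time_s: 11.6
position: [0.5164, -0.0508, 0.1525]
ee_rot: [0.151, 0.989, -0.0, 0.003]
contact_force: [0.8, 1.0, 0.4]
finger_gap: 0.0465
grip_force: 0.0
```

```bash
sed -i 's/"roller":[^}]*}/"roller":.016,"drive_plate":0}/' look.py; python3 look.py 4 wrist,side,top roller,shaft_tip,pivot_axis,red_post,drive_plate; python3 - <<'E'
import cv2,numpy as np
a=cv2.imread("pics/wrist4.png");b=cv2.imread("pics/side4.png")[140:240,300:420]
cv2.imwrite("pics/d4.png",np.hstack([cv2.resize(a,(480,360)),cv2.resize(b,(320,267))[:267] if 0 else cv2.copyMakeBorder(cv2.resize(b,(320,267)),0,93,0,0,0)]))
E
```

```text
[ 0.51644475 -0.05083241  0.15249653] [ 1.50766664e-01  9.88566099e-01 -4.02792746e-04  2.51358642e-03] 0.046509636285725846 11.6
wrist roller 0.83 598.8 50.1 [0.4257 0.2675 0.016 ]
wrist roller 0.8 459.4 60.3 [0.4148 0.1042 0.016 ]
wrist shaft_tip 0.87 321.2 242.2 [ 0.5171 -0.0491  0.066 ]
wrist pivot_axis 0.6 262.6 329.1 [ 0.5903 -0.1268  0.03  ]
wrist red_post 0.83 219.6 226.9 [ 0.4904 -0.1281  0.03  ]
wrist drive_plate 0.36 588.8 147.1 [0.5222 0.2385 0.    ]
side roller 0.91 321.3 368.2 [0.4192 0.2916 0.016 ]
side roller 0.83 376.0 291.7 [0.4038 0.1299 0.016 ]
side shaft_tip 0.57 356.2 185.9 [ 0.5166 -0.0463  0.066 ]
side pivot_axis 0.97 337.7 169.6 [ 0.5893 -0.1236  0.03  ]
side red_post 0.87 381.4 184.1 [ 0.4932 -0.1165  0.03  ]
side drive_plate 0.8 362.1 193.0 [ 0.5296 -0.1107  0.    ]
top roller 0.75 202.5 295.0 [0.4194 0.2793 0.016 ]
top roller 0.52 292.4 298.1 [0.4098 0.1058 0.016 ]
top shaft_tip 0.66 376.3 241.4 [ 0.511  -0.0537  0.066 ]
```

View pics/d4.png

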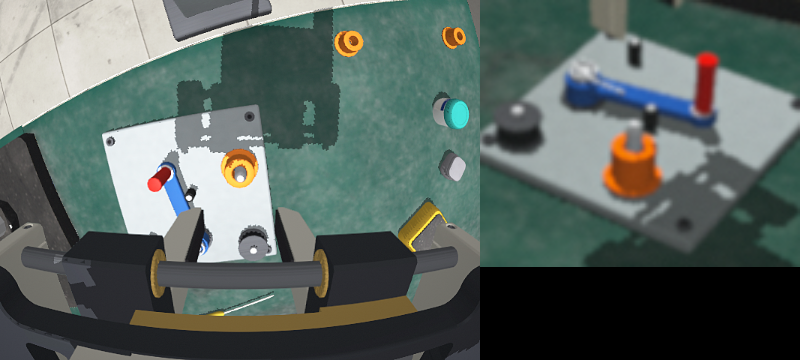

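The roller sits home on the shaft. The red post's top is at about (204, 247) in the full wrist image. Next I'll refine the post position.

```bash
python3 - <<'E'
from h import *
s=bot.state(); im=viewer.get_image("wrist"); print(s["position"],s["qpos"])
p=im["pixels"].astype(int); m=(p[...,0]>120)&(p[...,1]<60)&(p[...,2]<70)
n,l,st,c=cv2.connectedComponentsWithStats(m.astype(np.uint8)); i=1+st[1:,4].argmax(); print(st[i],c[i])
print("mid",wpt(im,s,*c[i],.055))
v,u=np.nonzero(l==i); k=u<u.min()+8; print("topish",wpt(im,s,u[k].mean()+2,v[k].mean(),.075))
P=np.array([wpt(im,s,204,247,.075),wpt(im,s,321.2,242.2,.066)]);print(P)
E
```

```text
[ 0.51498891 -0.05040487  0.15028552] [-3.13371898e-01  2.58353059e-01  1.71222830e+00  1.33432703e-05
  1.17093131e+00 -1.58140388e+00]
[197 226  29  31 213] [214.07042254 235.85446009]
mid [ 0.48907775 -0.12473701  0.055     ]
topish [ 0.4871012  -0.12760618  0.075     ]
[[ 0.49078902 -0.12752557  0.075     ]
 [ 0.51453003 -0.04837783  0.066     ]]
```

Call:
{"fn": "carry_out", "kwargs": {"dp": [[-0.1,-0.4,0],[-0.2,-0.5,0],[-0.11,-0.385,0],[0,0,-0.3],[0,0,-0.3]], "twist": [[0,0,0.4],[0,0,0.4],[0,0,0.4],[0,0,0],[0,0,0]], "fingers": [0.45,0.45,0.45,0.45,0.45]}}

```text
time_s: 13.18
position: [0.4905, -0.1281, 0.1141]
ee_rot: [0.089, 0.996, -0.0, 0.0]
contact_force: [-0.4, -0.3, -0.8]
finger_gap: 0.0418
grip_force: 0.0
```

```bash
python3 look.py 5 wrist red_post,pivot_axis; python3 - <<'E'
import cv2
cv2.imwrite("pics/c5.png",cv2.resize(cv2.imread("pics/wrist5.png")[190:370,200:440],None,fx=2.5,fy=2.5))
E
```

```text
[ 0.49049303 -0.12809205  0.11411962] [ 8.89295499e-02  9.96037802e-01 -1.77130420e-04  4.48758379e-04] 0.04184843898283378 13.175
wrist red_post 0.62 317.5 245.2 [ 0.4915 -0.1291  0.03  ]
wrist pivot_axis 0.98 343.7 354.8 [ 0.5863 -0.1249  0.03  ]
wrist pivot_axis 0.26 427.7 248.8 [ 0.5087 -0.0505  0.03  ]
```

View pics/c5.png

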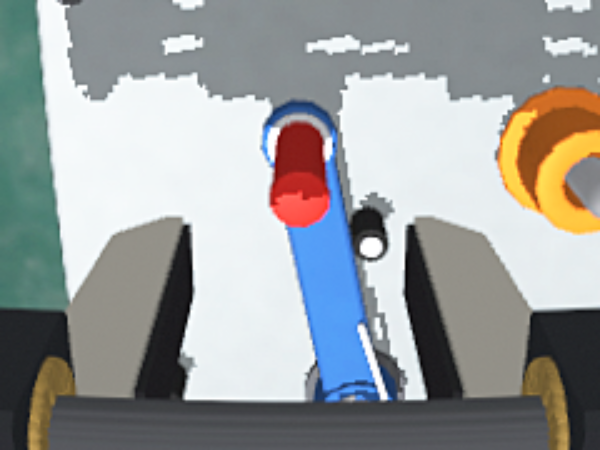

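The post is centred between the fingers. Foot and pivot measure 94.9 mm apart, against the 95 mm given. Descending and gripping.

Call:
{"fn": "carry_out", "kwargs": {"dp": [[0.02,-0.02,-0.3],[0,0,-0.4],[0,0,-0.3],[0,0,-0.18],[0,0,0]], "twist": [[0,0,0],[0,0,0],[0,0,0],[0,0,0],[0,0,0]], "fingers": [0.45,0.45,0.45,0.45,0.45]}}

```text
time_s: 13.95
position: [0.4916, -0.1286, 0.0434]
ee_rot: [0.088, 0.996, 0.0, -0.0]
contact_force: [-0.3, 0.5, 0.1]
finger_gap: 0.0417
grip_force: 0.0
```

Call:
{"fn": "carry_out", "kwargs": {"dp": [[0,0,0],[0,0,0],[0,0,0],[0,0,0],[0,0,0]], "twist": [[0,0,0],[0,0,0],[0,0,0],[0,0,0],[0,0,0]], "fingers": [0.08,0.08,0.08,0.08,0.08], "force": 20}}

```text
time_s: 14.58
position: [0.4919, -0.1286, 0.0438]
ee_rot: [0.088, 0.996, 0.0, 0.0]
contact_force: [0.5, 2.4, 2.7]
finger_gap: 0.0138
grip_force: 20.0
```

```bash
python3 - <<'E'
import numpy as np
p=np.array([.5863,-.1249])
f=lambda d:p+.095*np.array([np.cos(np.radians(182.5+d)),np.sin(np.radians(182.5+d))])
for d in range(0,66,6): print(d,f(d).round(4),((f(d+6)-f(d))/.06).round(3))
E
```

```text
0 [ 0.4914 -0.129 ] [ 0.016 -0.165]
6 [ 0.4923 -0.1389] [ 0.033 -0.162]
12 [ 0.4943 -0.1487] [ 0.05  -0.158]
18 [ 0.4973 -0.1582] [ 0.066 -0.152]
24 [ 0.5013 -0.1673] [ 0.082 -0.144]
30 [ 0.5062 -0.1759] [ 0.096 -0.135]
36 [ 0.512 -0.184] [ 0.11  -0.124]
42 [ 0.5185 -0.1915] [ 0.122 -0.112]
48 [ 0.5259 -0.1982] [ 0.133 -0.099]
54 [ 0.5339 -0.2041] [ 0.143 -0.084]
60 [ 0.5424 -0.2092] [ 0.151 -0.069]
```

Call:
{"fn": "carry_out", "kwargs": {"dp": [[0.016,-0.165,0],[0.033,-0.162,0],[0.05,-0.158,0],[0.066,-0.152,0],[0.082,-0.144,0]], "twist": [[0,0,1],[0,0,1],[0,0,1],[0,0,1],[0,0,1]], "fingers": [0.08,0.08,0.08,0.08,0.08]}}

```text
time_s: 15.2
position: [0.5054, -0.1757, 0.0438]
ee_rot: [-0.174, 0.985, 0.0, -0.001]
contact_force: [-4.6, 1.7, 6.9]
finger_gap: 0.0138
grip_force: 20.0
```

Call:
{"fn": "carry_out", "kwargs": {"dp": [[0.096,-0.135,0],[0.11,-0.124,0],[0.122,-0.112,0],[0.133,-0.099,0],[0.143,-0.084,0]], "twist": [[0,0,1],[0,0,1],[0,0,1],[0,0,1],[0,0,1]], "fingers": [0.08,0.08,0.08,0.08,0.08]}}

```text
time_s: 15.82
position: [0.5408, -0.2102, 0.0438]
ee_rot: [-0.423, 0.906, 0.0, -0.002]
contact_force: [-7.6, -4.3, 7.4]
finger_gap: 0.0138
grip_force: 20.0
```

Call:
{"fn": "carry_out", "kwargs": {"dp": [[0.03,-0.015,0],[0,0,0],[0,0,0],[0,0,0],[0,0,0]], "twist": [[0,0,0],[0,0,0],[0,0,0],[0,0,0],[0,0,0]], "fingers": [0.08,0.08,0.08,0.08,0.08]}}

```text
time_s: 16.45
position: [0.5419, -0.2108, 0.0438]
ee_rot: [-0.422, 0.907, 0.0, -0.002]
contact_force: [-9.0, -4.1, 9.1]
finger_gap: 0.0134
grip_force: 20.0
```

```bash
python3 look.py 6 wrist,side,top red_post,pivot_axis,shaft_tip; python3 - <<'E'
import cv2,numpy as np
a=cv2.imread("pics/wrist6.png");b=cv2.imread("pics/side6.png")[140:240,300:420]
cv2.imwrite("pics/d6.png",np.hstack([cv2.resize(a,(480,360)),cv2.copyMakeBorder(cv2.resize(b,(320,267)),0,93,0,0,0)]))
E
```

```text
[ 0.54191022 -0.21081619  0.0437987 ] [-4.21671111e-01  9.06745727e-01  4.17420718e-04 -2.34230554e-03] 0.013442563444778927 16.45
wrist red_post 0.62 316.6 286.7 [ 0.5441 -0.2094  0.03  ]
wrist pivot_axis 0.97 349.6 415.4 [ 0.5876 -0.1253  0.03  ]
side red_post 0.72 373.0 153.6 [ 0.5474 -0.2064  0.03  ]
side pivot_axis 0.66 337.7 173.9 [ 0.5831 -0.1103  0.03  ]
side shaft_tip 0.9 355.3 185.3 [ 0.5188 -0.0473  0.066 ]
top red_post 0.69 459.3 228.8 [ 0.5364 -0.2217  0.03  ]
top pivot_axis 0.77 411.8 205.0 [ 0.5854 -0.1313  0.03  ]
top pivot_axis 0.43 372.6 239.5 [ 0.5189 -0.0519  0.03  ]
top shaft_tip 0.62 375.5 243.2 [ 0.5076 -0.052   0.066 ]
```

View pics/d6.png

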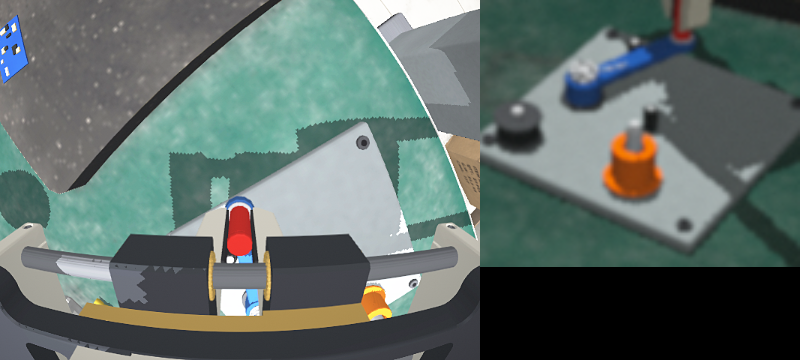

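The post is at 59.8° (1.04 rad). The side force of 9.9 N is well above the spring's 5.6 N, so the arm is on its stop. The roller is still home, so I'm handing in.

```bash
python3 -c "
from rig import workorder; print(workorder.close_job())"
```

```text
the job is handed in; nothing more can be done
None
```

I handed in the job with the orange roller fully home on the shaft and released, and the tensioner arm still gripped at its stop (about 1.04 rad); the judge's result was not shown to me.

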